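# Sort the full nail tins from the empty ones by weight

### The job

The three grey nail tins on the clamp bench look alike, but some are full and some are empty: lift each to feel its weight, then stand the full, heavy ones in the wooden tray and the empty, light ones in the yellow tray. Keep the tins upright with their lids up, set them down gently, and leave the red cup and the two wooden blocks where they are.

Things in the scene. Friction and masses are not known exactly. Their poses are not given: they have to be found in the camera images.
- tin_a: one of three identical round lidded tins (grey, dark lid and dark stripe round the foot), 60 mm diameter, 105 mm high; the lid is the top 12 mm, 63 mm diameter, tight, not to be opened. Full or empty cannot be seen: full ones weigh 400 to 600 g (a coil of nails inside, which may rattle by 3 mm), empty ones 80 to 110 g; one or two of the three are full, whichever their names. Origin at the centre of its underside, z up through the lid
- tin_b: one of three identical round lidded tins (grey, dark lid and dark stripe round the foot), 60 mm diameter, 105 mm high; the lid is the top 12 mm, 63 mm diameter, tight, not to be opened. Full or empty cannot be seen: full ones weigh 400 to 600 g (a coil of nails inside, which may rattle by 3 mm), empty ones 80 to 110 g; one or two of the three are full, whichever their names. Origin at the centre of its underside, z up through the lid
- tin_c: one of three identical round lidded tins (grey, dark lid and dark stripe round the foot), 60 mm diameter, 105 mm high; the lid is the top 12 mm, 63 mm diameter, tight, not to be opened. Full or empty cannot be seen: full ones weigh 400 to 600 g (a coil of nails inside, which may rattle by 3 mm), empty ones 80 to 110 g; one or two of the three are full, whichever their names. Origin at the centre of its underside, z up through the lid
- wood_tray: brown wooden shallow open tray, fixed to the bench, 236 x 136 mm outside, 24 mm high, walls and floor 8 mm thick; room for two tins side by side along its length. Origin at the centre of its underside, x along its length, y across, z up
- yellow_tray: yellow plastic shallow open tray, fixed to the bench, 236 x 136 mm outside, 24 mm high, walls and floor 8 mm thick; room for two tins side by side along its length. Origin at the centre of its underside, x along its length, y across, z up
- cup: bystander: loose red silicone cup, open at the top, rim 76 mm diameter, 85 mm high, standing among the tins; origin at the centre of its underside
- block_a: bystander: loose wooden block 50 x 110 x 40 mm (x, y, z), lying on the robot's side of the tins; origin at the centre of its underside
- block_b: bystander: loose wooden block 60 x 120 x 45 mm (x, y, z), lying beyond the tins; origin at the centre of its underside. Further beyond, to its left and right, stand a fixed clear acrylic box with a shut hinged lid and a fixed blue mitre clamp with a black knob, both under 120 mm high, not used

How it is judged:
At the end, for the whole second after the job is handed in: Every tin stands upright (within 7 degrees) and at rest on the floor of a tray, let go: the full ones (resting on it with more than 2.5 N) in the wooden tray, the empty ones (less than 1.8 N) in the yellow tray (((x of tin_a in the frame of wood_tray between -0.09 and 0.09 m and y of tin_a in the frame of wood_tray between -0.045 and 0.045 m and z of tin_a in the frame of wood_tray between 0.003 and 0.014 m and contact force between tin_a and wood_tray above 2.5 N) or (x of tin_a in the frame of yellow_tray between -0.09 and 0.09 m and y of tin_a in the frame of yellow_tray between -0.045 and 0.045 m and z of tin_a in the frame of yellow_tray between 0.003 and 0.014 m and contact force between tin_a and yellow_tray between 0.3 and 1.8 N)) and angle between each of tin_a, tin_b, tin_c's own z axis and vertical below 0.12 rad and linear speed of each of tin_a, tin_b, tin_c below 0.03 m/s and ((x of tin_b in the frame of wood_tray between -0.09 and 0.09 m and y of tin_b in the frame of wood_tray between -0.045 and 0.045 m and z of tin_b in the frame of wood_tray between 0.003 and 0.014 m and contact force between tin_b and wood_tray above 2.5 N) or (x of tin_b in the frame of yellow_tray between -0.09 and 0.09 m and y of tin_b in the frame of yellow_tray between -0.045 and 0.045 m and z of tin_b in the frame of yellow_tray between 0.003 and 0.014 m and contact force between tin_b and yellow_tray between 0.3 and 1.8 N)) and ((x of tin_c in the frame of wood_tray between -0.09 and 0.09 m and y of tin_c in the frame of wood_tray between -0.045 and 0.045 m and z of tin_c in the frame of wood_tray between 0.003 and 0.014 m and contact force between tin_c and wood_tray above 2.5 N) or (x of tin_c in the frame of yellow_tray between -0.09 and 0.09 m and y of tin_c in the frame of yellow_tray between -0.045 and 0.045 m and z of tin_c in the frame of yellow_tray between 0.003 and 0.014 m and contact force between tin_c and yellow_tray between 0.3 and 1.8 N))); the robot touches nothing.
It fails at once if a tin was tipped over (more than 45 degrees from upright) (angle between any of tin_a, tin_b, tin_c's own z axis and vertical above 0.79 rad).
It fails at once if a tin was dropped or pressed hard onto a tray (more than 45 N) (contact force between any of tin_a, tin_b, tin_c and wood_tray above 45 N or contact force between any of tin_a, tin_b, tin_c and yellow_tray above 45 N).
It fails at once if the red cup or a wooden block was pushed more than 30 mm (distance of any of cup, block_a, block_b from where it was at the start of the episode above 0.03 m).
It fails at once if the red cup was tipped (angle between cup's own z axis and vertical above 0.5 rad).
It also fails if it takes over 70 s, if anything falls off the work surface, if the arm or the gripper's body presses on something with over 40 N, if the wrist force passes 120 N, or if a joint passes its speed limit or range.

### The arm

A 7-joint arm with a two-finger parallel gripper is mounted at the origin on the work surface. World frame = base frame: x ahead of the robot, y to its left, z up, the work surface at z = 0. Lengths are in m, angles in rad, forces in N, time in s.
With the tool pointing down it reaches from about 0.425 to 0.95 m from the base axis. Payload 4.7 kg.
Tool frame: the origin (TCP) lies at the centre of the arm's flange, where the gripper is bolted on; the fingertips stand 182 mm ahead of it and the grasp point (between the pads) lies 164 mm ahead of it; z points along the fingers, y is the line along which they close (so a half turn about z gives the same grasp; the last joint's range is limited). The gripper opens to 87 mm and grips with 3 to 60 N. Pads are 19 mm wide; open, the fingers measure 117 mm over their backs; the gripper's body (75 mm by 190 mm) begins 51 mm behind the grasp point.
Start: joints at [1.134, 0.469, -0.049, 1.532, 0.024, 1.141, -0.082], TCP at [0.268, -0.62, 0.405] pointing down, gripper open.
Joint ranges: [-2.59, 2.59], [-0.33, 1.99], [-1.39, 1.29], [0.1, 2.45], [-1.04, 4.18], [0.21, 1.99], [-2.66, 2.66]. Speed limits (rad/s): [2.57, 2.57, 3.14, 3.14, 3.14, 3.14, 3.14].

### API

Orientations are given as a unit quaternion [w, x, y, z].
In Python, from rig import monitor, viewer, ticket gives the robot as it stands.
- The arm moves only by the tool apply_moves, never from a script. Its argument "commands" is a list of rows, each an object with "offset": the shift along the tool's x, y, z in mm, a list of three; "turn": the turn about the tool's z in degrees; "grip": the finger opening in mm, from 0 to 87. A call has 1 to 10 rows; each row shifts and turns the commanded pose from where the row before left it, along the tool's axes as they then stand; what a row does not reach is not made up. A row lasts 1/12 s, in which the tool goes at most 41.7 mm and 7.16 degrees, less where a joint would pass 70% of its speed; a pose out of reach is approached as far as the arm can. A call is refused whole if a number of a shift passes 41.7 or a number of a turn 7.16, either way. A call with a gripper value outside its range is refused whole. The fingers move at their own pace and stop on an object; "force" is the grip in N (left out, the last holds). Time passes only in rows, so rows that do not move let the fingers close. It gives the time, the measured TCP pose, the force, the opening and the grip force at its end, in the units of the state.
- monitor.state(): the state, without advancing time (a new reading comes with each control period).
- viewer.grab_frame(name): name is "scene" or "top" or "wrist"; returns a dict with "image" (480x640x3 uint8, blue, green, red), "intrinsics" (3x3 intrinsics, pixels), "R" (3x3) and "t" (3): a world point X has camera coordinates R X + t. Camera axes: x right, y down, z forward; pixel columns grow to the right and rows downward; lengths in m; the calibration is good to about 2 mm. The wrist camera is an equidistant fisheye: a pixel r from the principal point sees the ray r / f radians off the axis. A picture is of the moment at which its call begins. There is no depth.
- ticket.job_done(): hands the job in; it is judged then, once.
Trained networks look in the newest picture that a camera, given by its name, has taken for a name from the list of things; names that differ only in an ending like _2 or _b are one class to them, and where a whole thing is asked for, a point or a joint stands for the part that bears it (a point fixed in the world has none). Each returns a list of dicts, best first, with "conf" (0 to 1); they miss things now and then, are a little off and sometimes report something else, mostly with a low value. They report only what shows in the picture. A call takes as long as a camera call.
- viewer.masks_of(label, camera): "region" (480x640 bool, what is visible of it) and "point" ([column, row] in pixels, amid what is visible of it).
- viewer.spot_point(label, camera): "point" ([column, row] in pixels: a listed point, or the origin of a listed thing).
The state is a dict: "time": time; "joints": joint angles; "dq": joint speeds; "joint_torque": joint torques, N m; "position": TCP position; "orientation": TCP orientation; "force": force on the tool from outside, world axes, zero at the start; "moment": the same for the moment, N m; "finger_gap": opening from 0.0 (shut) to 1.0 (fully open); "grip_force": force on a finger pad.
Only numpy, scipy, OpenCV 4.12 (cv2) and the standard library are available. Lean on these libraries where they do the work, as an engineer would, in place of code of your own. Each camera call takes 0.05 s, during which the arm holds its last target. There are 200 camera calls.

## Working session

There is one attempt and no reset: what is moved stays moved. The work goes in short steps, Python scripts to look and compute and a tool call to move; the robot and the scene stay as the last step left them, time stands still between calls to the robot, and variables do not carry over. Pictures are saved under pics/ and viewed, at most 10 in all, crops included, and the job is handed in when it is done.

Besides the shell and the picture viewer there is one more tool, called after "Call:" as name(argument=value, ...), one argument or row to a line, values as JSON. apply_moves: Moves the arm, as the interface text tells. Its arguments: {"type":"object","properties":{"commands":{"type":"array","items":{"type":"object","properties":{"offset":{"type":"array","items":{"type":"number"}},"turn":{"type":"number"},"grip":{"type":"number"}}}},"force":{"type":"number"}},"required":["commands"]}

```bash
mkdir -p pics; cat > h.py <<'E'
import numpy as np, cv2
from rig import monitor, viewer, ticket
def ray(f,p):
    K=f["intrinsics"];R=np.array(f["R"]);t=np.array(f["t"])
    d=np.linalg.inv(K)@np.array([p[0],p[1],1.]);return -R.T@t, R.T@d
def atz(f,p,z):
    o,d=ray(f,p);return o+d*(z-o[2])/d[2]
E
python3 - <<'E'
from h import *
s=monitor.state();print({k:np.round(v,3) for k,v in s.items()})
for c in("scene","top"):
    f=viewer.grab_frame(c);cv2.imwrite(f"pics/{c}1.png",f["image"])
    print(c,np.round(f["intrinsics"],1).tolist(),np.round(-np.array(f["R"]).T@f["t"],3))
    for l in("tin_a","cup","block_a","block_b","wood_tray","yellow_tray"):
        for m in viewer.masks_of(l,c):
            if m["conf"]<.3: continue
            r=m["region"].astype(np.uint8);ys,xs=np.nonzero(r)
            print(l,round(m["conf"],2),m["point"],xs.min(),xs.max(),ys.min(),ys.max(),np.round(atz(f,m["point"],0),3))
        for m in viewer.spot_point(l,c):
            if m["conf"]>.3: print("  spot",l,round(m["conf"],2),np.round(m["point"]),np.round(atz(f,m["point"],0),3))
E
```

```text
{'time': np.float64(0.0), 'joints': array([ 1.134,  0.469, -0.049,  1.534,  0.024,  1.141, -0.082]), 'dq': array([-0.   , -0.   ,  0.001, -0.001, -0.002,  0.001,  0.   ]), 'joint_torque': array([-0.0000e+00, -5.0798e+01, -8.1000e-02, -2.3615e+01, -6.1000e-02,
        3.8000e-02,  0.0000e+00]), 'position': array([ 0.268, -0.619,  0.404]), 'orientation': array([-0.001,  0.979,  0.203, -0.   ]), 'force': array([-0.494,  0.284, -0.433]), 'moment': array([ 0.016, -0.013, -0.008]), 'grip_force': np.float64(0.0), 'finger_gap': np.float64(1.0)}
scene [[454.7, 0.0, 319.5], [0.0, 454.7, 249.7], [0.0, 0.0, 1.0]] [ 1.036 -0.033  0.745]
tin_a 0.73 [372.3, 273.7] 355 394 247 305 [0.616 0.115 0.   ]
tin_a 0.67 [250.7, 209.8] 234 269 184 240 [ 0.432 -0.107  0.   ]
tin_a 0.65 [348.3, 197.4] 333 366 169 225 [0.426 0.1   0.   ]
  spot tin_a 0.75 [260. 229.] [ 0.484 -0.09   0.   ]
  spot tin_a 0.61 [372. 292.] [0.655 0.107 0.   ]
  spot tin_a 0.61 [348. 216.] [0.476 0.092 0.   ]
cup 0.69 [270.4, 289.4] 247 290 262 319 [ 0.625 -0.079  0.   ]
  spot cup 0.76 [274. 304.] [ 0.657 -0.075  0.   ]
block_a 0.89
[... 1223 characters left out ...]
[333.4, 147.5] 300 364 125 172 [ 0.791 -0.037  0.   ]
  spot block_a 0.73 [278. 349.] [0.384 0.072 0.   ]
  spot block_a 0.68 [333. 148.] [ 0.79  -0.035  0.   ]
block_b 0.9 [277.6, 351.2] 248 308 338 373 [0.379 0.073 0.   ]
block_b 0.73 [333.4, 147.5] 300 364 125 172 [ 0.791 -0.037  0.   ]
  spot block_b 0.73 [278. 349.] [0.384 0.072 0.   ]
  spot block_b 0.68 [333. 148.] [ 0.79  -0.035  0.   ]
wood_tray 0.68 [467.7, 285.2] 433 507 227 348 [ 0.509 -0.305  0.   ]
  spot wood_tray 0.66 [465. 285.] [ 0.51 -0.3   0.  ]
yellow_tray 0.85 [150.9, 282.6] 118 191 222 344 [0.512 0.327 0.   ]
  spot yellow_tray 0.86 [154. 283.] [0.511 0.322 0.   ]
  spot yellow_tray 0.45 [270. 301.] [0.477 0.089 0.   ]
```

View pics/top1.png

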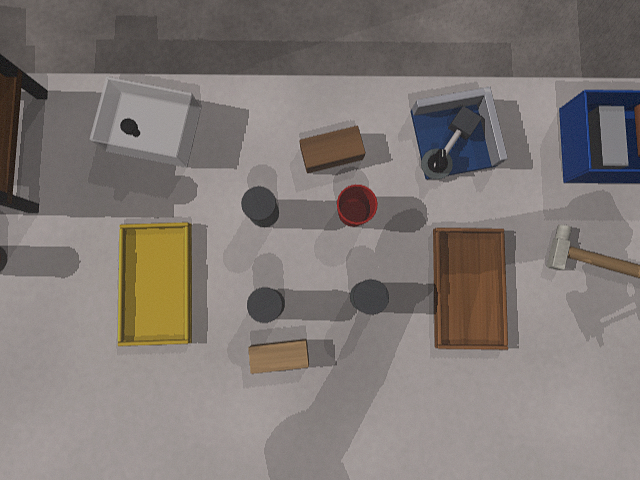

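View pics/scene1.png

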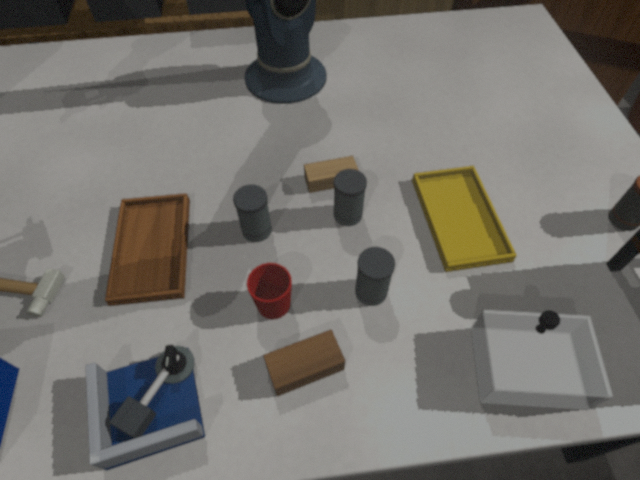

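The top view shows three dark lids, at about (260,205), (265,304) and (369,297). The cup is at (357,205), the yellow tray on the left at (154,283) and the wooden tray on the right at (470,288). The scene view agrees: tins at (253,213), (349,197) and (374,277).

```bash
python3 - <<'E'
from h import *
from scipy.optimize import minimize
def proj(f,X):
    x=np.array(f["R"])@X.T+np.array(f["t"])[:,None];x=np.array(f["intrinsics"])@x;return (x[:2]/x[2]).T
th=np.linspace(0,2*np.pi,40,endpoint=False)
F={c:viewer.grab_frame(c) for c in("scene","top")}
M={}
for c,f in F.items():
    im=f["image"].astype(int);M[c]=((im.max(2)<88)&(im.max(2)-im.min(2)<22)).astype(np.uint8)
    cv2.imwrite(f"pics/m_{c}.png",M[c]*255)
def hullmask(f,x,y):
    P=np.vstack([np.c_[x+r*np.cos(th),y+r*np.sin(th),0*th+z] for r,z in((.030,0),(.0315,.093),(.0315,.105))])
    m=np.zeros((480*1,640),np.uint8);cv2.fillConvexPoly(m,np.round(cv2.convexHull(proj(f,P).astype(np.float32))*16).astype(np.int32),1,shift=4,lineType=cv2.LINE_8);return m
def cost(p,cs):
    s=0
    for c in cs:
        h=hullmask(F[c],*p);d=cv2.dilate(h,np.ones((9,9)))
        s+=((h==1)&(M[c]==0)).sum()+((d==1)&(h==0)&(M[c]==1)).sum()
    return s
for p0 in((.652,.104),(.476,.092),(.484,-.09)):
    for cs in(("top",),("scene",),("scene","top")):
        g=[(cost((p0[0]+a,p0[1]+b),cs),p0[0]+a,p0[1]+b) for a in np.arange(-.014,.015,.002) for b in np.arange(-.014,.015,.002)]
        g.sort();print(cs,[np.round(np.mean([q[1:] for q in g[:3]],0),4),g[0][0]])
    print("lid hough")
im=cv2.cvtColor(F["top"]["image"],cv2.COLOR_BGR2GRAY)
for c in cv2.HoughCircles(im,cv2.HOUGH_GRADIENT,1,20,param1=60,param2=12,minRadius=15,maxRadius=20)[0][:12]:
    print(c,np.round(atz(F["top"],c[:2],.105),3))
for n,pts in(("wood",[(433,228),(504,229),(507,348),(435,347)]),("yel",[(119,224),(189,222),(190,343),(119,345)])):
    print(n,[np.round(atz(F["top"],p,.024)[:2],3).tolist() for p in pts])
E
```

```text
('top',) [array([0.6533, 0.1033]), np.int64(118)]
('scene',) [array([0.6547, 0.1033]), np.int64(214)]
('scene', 'top') [array([0.6533, 0.1033]), np.int64(334)]
lid hough
('top',) [array([0.4713, 0.0893]), np.int64(96)]
('scene',) [array([0.4707, 0.0887]), np.int64(155)]
('scene', 'top') [array([0.4713, 0.0893]), np.int64(266)]
lid hough
('top',) [array([ 0.4867, -0.0987]), np.int64(100)]
('scene',) [array([ 0.4873, -0.0973]), np.int64(250)]
('scene', 'top') [array([ 0.4873, -0.0973]), np.int64(359)]
lid hough
[258.5 202.5  17.2] [0.654 0.103 0.105]
[357.5 202.5  19.4] [ 0.655 -0.075  0.105]
[264.5 304.5  18.2] [0.472 0.089 0.105]
[369.5 298.5  19.4] [ 0.483 -0.095  0.105]
[333.5 247.5  19.4] [ 0.573 -0.032  0.105]
[435.5 163.5  16. ] [ 0.728 -0.218  0.105]
[443.5 328.5  17.2] [ 0.431 -0.225  0.105]
wood [[0.621, -0.232], [0.62, -0.373], [0.389, -0.368], [0.391, -0.23]]
yel [[0.625, 0.386], [0.63, 0.249], [0.396, 0.239], [0.392, 0.374]]
```

Call:
apply_moves(
  commands=[
    {"offset":[0,0,0],"turn":6,"grip":87},
    {"offset":[0,0,0],"turn":6,"grip":87},
    {"offset":[0,0,0],"turn":6,"grip":87},
    {"offset":[0,0,0],"turn":5.4,"grip":87},
    {"offset":[0,0,0],"turn":0,"grip":87},
  ],
  force=25,
)

```text
time: 1.82
position: [0.2678, -0.6196, 0.4048]
orientation: [0.0, 1.0, -0.001, -0.0]
force: [-0.5, -0.0, -1.0]
finger_gap: 0.999
grip_force: 0.0
```

Call:
apply_moves(
  commands=[
    {"offset":[15.6,-37.3,0],"turn":0,"grip":87},
    {"offset":[15.6,-37.3,0],"turn":0,"grip":87},
    {"offset":[15.6,-37.3,0],"turn":0,"grip":87},
    {"offset":[15.6,-37.3,0],"turn":0,"grip":87},
    {"offset":[15.6,-37.3,0],"turn":0,"grip":87},
    {"offset":[15.6,-37.3,0],"turn":0,"grip":87},
    {"offset":[15.6,-37.3,0],"turn":0,"grip":87},
    {"offset":[15.6,-37.3,0],"turn":0,"grip":87},
    {"offset":[15.6,-37.3,0],"turn":0,"grip":87},
    {"offset":[15.6,-37.3,0],"turn":0,"grip":87},
  ],
)

```text
time: 2.65
position: [0.4242, -0.2448, 0.4052]
orientation: [0.0, 1.0, 0.001, 0.0]
force: [0.3, -0.1, 0.8]
finger_gap: 1.001
grip_force: 0.0
```

Call:
apply_moves(
  commands=[
    {"offset":[15.6,-37.3,0],"turn":0,"grip":87},
    {"offset":[15.6,-37.3,0],"turn":0,"grip":87},
    {"offset":[15.6,-37.3,0],"turn":0,"grip":87},
    {"offset":[15.6,-37.3,0],"turn":0,"grip":87},
    {"offset":[0,0,0],"turn":0,"grip":87},
    {"offset":[0,0,0],"turn":0,"grip":87},
  ],
)

```text
time: 3.15
position: [0.4871, -0.0949, 0.405]
orientation: [-0.0, 1.0, 0.004, 0.0]
force: [-1.0, -0.3, -0.5]
finger_gap: 0.997
grip_force: 0.0
```

Call:
apply_moves(
  commands=[
    {"offset":[0,2.5,35],"turn":0,"grip":87},
    {"offset":[0,0,35],"turn":0,"grip":87},
    {"offset":[0,0,35],"turn":0,"grip":87},
    {"offset":[0,0,35],"turn":0,"grip":87},
    {"offset":[0,0,20],"turn":0,"grip":87},
    {"offset":[0,0,14],"turn":0,"grip":87},
    {"offset":[0,0,0],"turn":0,"grip":55},
    {"offset":[0,0,0],"turn":0,"grip":55},
    {"offset":[0,0,0],"turn":0,"grip":55},
    {"offset":[0,0,0],"turn":0,"grip":55},
  ],
)

```text
time: 3.98
position: [0.4869, -0.1007, 0.2321]
orientation: [0.0, 1.0, -0.001, 0.001]
force: [1.2, 1.0, 1.0]
finger_gap: 0.785
grip_force: 0.0
```

Call:
apply_moves(
  commands=[
    {"offset":[0,0,0],"turn":0,"grip":50},
    {"offset":[0,0,0],"turn":0,"grip":50},
    {"offset":[0,0,0],"turn":0,"grip":50},
  ],
)

```text
time: 4.23
position: [0.4871, -0.1, 0.232]
orientation: [0.0, 1.0, -0.0, 0.001]
force: [-0.9, 1.6, 6.7]
finger_gap: 0.711
grip_force: 25.0
```

Call:
apply_moves(
  commands=[
    {"offset":[0,0,-8],"turn":0,"grip":50},
    {"offset":[0,0,-15],"turn":0,"grip":50},
    {"offset":[0,0,-20],"turn":0,"grip":50},
    {"offset":[0,0,-15],"turn":0,"grip":50},
    {"offset":[0,0,0],"turn":0,"grip":50},
    {"offset":[0,0,0],"turn":0,"grip":50},
    {"offset":[0,0,0],"turn":0,"grip":50},
  ],
)

```text
time: 4.82
position: [0.4855, -0.1001, 0.2877]
orientation: [-0.0, 1.0, -0.0, -0.001]
force: [-0.8, -0.9, -5.2]
finger_gap: 0.709
grip_force: 25.0
```

Call:
apply_moves(
  commands=[
    {"offset":[0,0,0],"turn":0,"grip":50},
    {"offset":[0,0,0],"turn":0,"grip":50},
  ],
)

```text
time: 4.98
position: [0.4859, -0.1001, 0.2876]
orientation: [-0.0, 1.0, -0.0, -0.001]
force: [0.7, 0.4, -4.8]
finger_gap: 0.708
grip_force: 25.0
```

Call:
apply_moves(
  commands=[
    {"offset":[-4,20,0],"turn":0,"grip":50},
    {"offset":[-7,35,0],"turn":0,"grip":50},
    {"offset":[-7,40,0],"turn":0,"grip":50},
    {"offset":[-7,40,0],"turn":0,"grip":50},
    {"offset":[-7,35,0],"turn":0,"grip":50},
    {"offset":[-3,20,0],"turn":0,"grip":50},
    {"offset":[0,10,0],"turn":0,"grip":50},
    {"offset":[0,0,15],"turn":0,"grip":50},
    {"offset":[0,0,15],"turn":0,"grip":50},
    {"offset":[0,0,8],"turn":0,"grip":50},
  ],
)

```text
time: 5.82
position: [0.4511, -0.299, 0.2487]
orientation: [-0.001, 1.0, 0.0, -0.001]
force: [-0.7, 0.5, -5.3]
finger_gap: 0.709
grip_force: 25.0
```

Call:
apply_moves(
  commands=[
    {"offset":[0,0,3],"turn":0,"grip":50},
    {"offset":[0,0,2],"turn":0,"grip":50},
    {"offset":[0,0,0],"turn":0,"grip":50},
    {"offset":[0,0,0],"turn":0,"grip":50},
  ],
)

```text
time: 6.15
position: [0.4518, -0.2998, 0.2463]
orientation: [0.0, 1.0, 0.0, 0.0]
force: [-0.5, -0.2, -4.3]
finger_gap: 0.709
grip_force: 25.0
```

Call:
apply_moves(
  commands=[
    {"offset":[0,0,1.5],"turn":0,"grip":50},
    {"offset":[0,0,1.5],"turn":0,"grip":50},
    {"offset":[0,0,1.5],"turn":0,"grip":50},
    {"offset":[0,0,0],"turn":0,"grip":50},
    {"offset":[0,0,0],"turn":0,"grip":50},
  ],
)

```text
time: 6.57
position: [0.4513, -0.3001, 0.2413]
orientation: [0.0, 1.0, -0.0, -0.0]
force: [0.2, 0.0, -5.5]
finger_gap: 0.709
grip_force: 25.0
```

Call:
apply_moves(
  commands=[
    {"offset":[0,0,1],"turn":0,"grip":50},
    {"offset":[0,0,1],"turn":0,"grip":50},
    {"offset":[0,0,0],"turn":0,"grip":50},
    {"offset":[0,0,0],"turn":0,"grip":50},
  ],
)

```text
time: 6.9
position: [0.4518, -0.3001, 0.2401]
orientation: [0.0, 1.0, -0.0, 0.001]
force: [-1.6, 1.6, 4.2]
finger_gap: 0.714
grip_force: 25.0
```

Call:
apply_moves(
  commands=[
    {"offset":[0,0,0],"turn":0,"grip":87},
    {"offset":[0,0,0],"turn":0,"grip":87},
    {"offset":[0,0,0],"turn":0,"grip":87},
    {"offset":[0,0,0],"turn":0,"grip":87},
    {"offset":[0,0,0],"turn":0,"grip":87},
    {"offset":[0,0,-15],"turn":0,"grip":87},
    {"offset":[0,0,-30],"turn":0,"grip":87},
    {"offset":[0,0,-40],"turn":0,"grip":87},
    {"offset":[0,0,-40],"turn":0,"grip":87},
    {"offset":[0,0,-20],"turn":0,"grip":87},
  ],
)

```text
time: 7.73
position: [0.4521, -0.3005, 0.3891]
orientation: [0.002, 1.0, -0.0, 0.003]
force: [0.5, 0.4, 0.4]
finger_gap: 0.996
grip_force: 0.0
```

Call:
apply_moves(
  commands=[
    {"offset":[2,-39,0],"turn":0,"grip":87},
    {"offset":[2,-39,0],"turn":0,"grip":87},
    {"offset":[2,-39,0],"turn":0,"grip":87},
    {"offset":[2,-39,0],"turn":0,"grip":87},
    {"offset":[2,-39,0],"turn":0,"grip":87},
    {"offset":[2,-39,0],"turn":0,"grip":87},
    {"offset":[2,-39,0],"turn":0,"grip":87},
    {"offset":[2,-39,0],"turn":0,"grip":87},
    {"offset":[2,-39,0],"turn":0,"grip":87},
    {"offset":[2,-38,0],"turn":0,"grip":87},
  ],
)

```text
time: 8.57
position: [0.4712, 0.0908, 0.3844]
orientation: [0.0, 1.0, -0.0, 0.0]
force: [1.3, 0.3, -0.0]
finger_gap: 1.002
grip_force: 0.0
```

Call:
apply_moves(
  commands=[
    {"offset":[0,0,0],"turn":0,"grip":87},
    {"offset":[0,0,0],"turn":0,"grip":87},
  ],
)

```text
time: 8.73
position: [0.4713, 0.0912, 0.3843]
orientation: [-0.0, 1.0, 0.002, 0.0]
force: [-0.4, -1.8, -0.3]
finger_gap: 1.001
grip_force: 0.0
```

Call:
apply_moves(
  commands=[
    {"offset":[0,1.5,35],"turn":0,"grip":87},
    {"offset":[0,0,35],"turn":0,"grip":87},
    {"offset":[0,0,35],"turn":0,"grip":87},
    {"offset":[0,0,32],"turn":0,"grip":87},
    {"offset":[0,0,15],"turn":0,"grip":87},
    {"offset":[0,0,0],"turn":0,"grip":50},
    {"offset":[0,0,0],"turn":0,"grip":50},
    {"offset":[0,0,0],"turn":0,"grip":50},
    {"offset":[0,0,0],"turn":0,"grip":50},
    {"offset":[0,0,0],"turn":0,"grip":50},
  ],
)

```text
time: 9.57
position: [0.4722, 0.0874, 0.2337]
orientation: [-0.0, 1.0, -0.001, 0.002]
force: [0.4, 0.7, 1.7]
finger_gap: 0.715
grip_force: 25.1
```

Call:
apply_moves(
  commands=[
    {"offset":[0,0,0],"turn":0,"grip":50},
    {"offset":[0,0,0],"turn":0,"grip":50},
  ],
)

```text
time: 9.73
position: [0.4723, 0.0876, 0.2336]
orientation: [-0.0, 1.0, -0.0, 0.002]
force: [0.4, 0.5, 7.5]
finger_gap: 0.713
grip_force: 24.9
```

Call:
apply_moves(
  commands=[
    {"offset":[0,0,-8],"turn":0,"grip":50},
    {"offset":[0,0,-15],"turn":0,"grip":50},
    {"offset":[0,0,-20],"turn":0,"grip":50},
    {"offset":[0,0,-15],"turn":0,"grip":50},
    {"offset":[0,0,0],"turn":0,"grip":50},
    {"offset":[0,0,0],"turn":0,"grip":50},
    {"offset":[0,0,0],"turn":0,"grip":50},
  ],
)

```text
time: 10.32
position: [0.471, 0.0872, 0.2897]
orientation: [0.0, 1.0, -0.0, -0.001]
force: [0.9, -0.3, -0.8]
finger_gap: 0.708
grip_force: 25.0
```

Call:
apply_moves(
  commands=[
    {"offset":[0,0,0],"turn":0,"grip":50},
    {"offset":[0,0,0],"turn":0,"grip":50},
  ],
)

```text
time: 10.48
position: [0.4712, 0.0873, 0.2893]
orientation: [0.0, 1.0, -0.0, -0.001]
force: [-0.1, 0.6, -1.6]
finger_gap: 0.713
grip_force: 25.0
```

Call:
apply_moves(
  commands=[
    {"offset":[-2,-20,0],"turn":0,"grip":50},
    {"offset":[-2,-37,0],"turn":0,"grip":50},
    {"offset":[-4,-40,0],"turn":0,"grip":50},
    {"offset":[-4,-40,0],"turn":0,"grip":50},
    {"offset":[-2,-40,0],"turn":0,"grip":50},
    {"offset":[-2,-30,0],"turn":0,"grip":50},
    {"offset":[0,-15,0],"turn":0,"grip":50},
    {"offset":[0,0,15],"turn":0,"grip":50},
    {"offset":[0,0,15],"turn":0,"grip":50},
    {"offset":[0,0,10],"turn":0,"grip":50},
  ],
)

```text
time: 11.32
position: [0.4551, 0.3095, 0.2482]
orientation: [0.001, 1.0, 0.0, -0.001]
force: [-0.4, -1.3, -1.1]
finger_gap: 0.711
grip_force: 25.0
```

Call:
apply_moves(
  commands=[
    {"offset":[0,0,2],"turn":0,"grip":50},
    {"offset":[0,0,2],"turn":0,"grip":50},
    {"offset":[0,0,1.5],"turn":0,"grip":50},
    {"offset":[0,0,0],"turn":0,"grip":50},
    {"offset":[0,0,0],"turn":0,"grip":50},
  ],
)

```text
time: 11.73
position: [0.456, 0.3094, 0.2453]
orientation: [-0.0, 1.0, -0.0, 0.001]
force: [0.2, -0.0, -1.3]
finger_gap: 0.71
grip_force: 25.0
```

Call:
apply_moves(
  commands=[
    {"offset":[0,0,1.5],"turn":0,"grip":50},
    {"offset":[0,0,1.5],"turn":0,"grip":50},
    {"offset":[0,0,0],"turn":0,"grip":50},
    {"offset":[0,0,0],"turn":0,"grip":50},
  ],
)

```text
time: 12.07
position: [0.4557, 0.3094, 0.2418]
orientation: [0.0, 1.0, -0.0, 0.0]
force: [-0.2, 0.3, -1.1]
finger_gap: 0.711
grip_force: 25.0
```

Call:
apply_moves(
  commands=[
    {"offset":[0,0,1],"turn":0,"grip":50},
    {"offset":[0,0,0],"turn":0,"grip":50},
    {"offset":[0,0,0],"turn":0,"grip":50},
  ],
)

```text
time: 12.32
position: [0.4559, 0.3096, 0.2416]
orientation: [0.0, 1.0, -0.0, 0.001]
force: [-0.2, -0.8, 4.4]
finger_gap: 0.714
grip_force: 24.9
```

Call:
apply_moves(
  commands=[
    {"offset":[0,0,0],"turn":0,"grip":87},
    {"offset":[0,0,0],"turn":0,"grip":87},
    {"offset":[0,0,0],"turn":0,"grip":87},
    {"offset":[0,0,0],"turn":0,"grip":87},
    {"offset":[0,0,0],"turn":0,"grip":87},
    {"offset":[0,0,-15],"turn":0,"grip":87},
    {"offset":[0,0,-30],"turn":0,"grip":87},
    {"offset":[0,0,-40],"turn":0,"grip":87},
    {"offset":[0,0,-40],"turn":0,"grip":87},
    {"offset":[0,0,-20],"turn":0,"grip":87},
  ],
)

```text
time: 13.15
position: [0.4561, 0.3104, 0.3904]
orientation: [-0.002, 1.0, -0.0, 0.003]
force: [1.0, 0.7, 0.1]
finger_gap: 1.003
grip_force: 0.0
```

Call:
apply_moves(
  commands=[
    {"offset":[24.8,25.9,0],"turn":0,"grip":87},
    {"offset":[24.8,25.9,0],"turn":0,"grip":87},
    {"offset":[24.8,25.9,0],"turn":0,"grip":87},
    {"offset":[24.8,25.9,0],"turn":0,"grip":87},
    {"offset":[24.8,25.9,0],"turn":0,"grip":87},
    {"offset":[24.8,25.9,0],"turn":0,"grip":87},
    {"offset":[24.8,25.9,0],"turn":0,"grip":87},
    {"offset":[24.8,25.9,0],"turn":0,"grip":87},
    {"offset":[0,0,0],"turn":0,"grip":87},
    {"offset":[0,0,0],"turn":0,"grip":87},
  ],
)

```text
time: 13.98
position: [0.6552, 0.0992, 0.3847]
orientation: [0.0, 1.0, -0.003, -0.0]
force: [-0.0, 0.4, -0.6]
finger_gap: 1.002
grip_force: 0.0
```

Call:
apply_moves(
  commands=[
    {"offset":[0,-3.5,35],"turn":0,"grip":87},
    {"offset":[0,0,35],"turn":0,"grip":87},
    {"offset":[0,0,35],"turn":0,"grip":87},
    {"offset":[0,0,32],"turn":0,"grip":87},
    {"offset":[0,0,15],"turn":0,"grip":87},
    {"offset":[0,0,0],"turn":0,"grip":50},
    {"offset":[0,0,0],"turn":0,"grip":50},
    {"offset":[0,0,0],"turn":0,"grip":50},
    {"offset":[0,0,0],"turn":0,"grip":50},
    {"offset":[0,0,0],"turn":0,"grip":50},
  ],
)

```text
time: 14.82
position: [0.6546, 0.1053, 0.2359]
orientation: [0.0, 1.0, -0.0, 0.002]
force: [-0.3, -2.7, 2.9]
finger_gap: 0.716
grip_force: 25.0
```

Call:
apply_moves(
  commands=[
    {"offset":[0,0,0],"turn":0,"grip":50},
    {"offset":[0,0,0],"turn":0,"grip":50},
  ],
)

```text
time: 14.98
position: [0.6548, 0.1052, 0.2359]
orientation: [0.0, 1.0, -0.001, 0.002]
force: [-0.4, -3.2, 6.6]
finger_gap: 0.712
grip_force: 25.0
```

Call:
apply_moves(
  commands=[
    {"offset":[0,0,-8],"turn":0,"grip":50},
    {"offset":[0,0,-15],"turn":0,"grip":50},
    {"offset":[0,0,-20],"turn":0,"grip":50},
    {"offset":[0,0,-15],"turn":0,"grip":50},
    {"offset":[0,0,0],"turn":0,"grip":50},
    {"offset":[0,0,0],"turn":0,"grip":50},
    {"offset":[0,0,0],"turn":0,"grip":50},
  ],
)

```text
time: 15.57
position: [0.6532, 0.1054, 0.2902]
orientation: [0.0, 1.0, -0.0, -0.001]
force: [0.2, -0.2, -6.0]
finger_gap: 0.714
grip_force: 25.0
```

Call:
apply_moves(
  commands=[
    {"offset":[0,0,0],"turn":0,"grip":50},
    {"offset":[0,0,0],"turn":0,"grip":50},
  ],
)

```text
time: 15.73
position: [0.6535, 0.1055, 0.2902]
orientation: [0.0, 1.0, -0.0, -0.001]
force: [-0.2, 0.3, -4.6]
finger_gap: 0.718
grip_force: 25.0
```

Call:
apply_moves(
  commands=[
    {"offset":[0,0,-20],"turn":0,"grip":50},
    {"offset":[0,0,-25],"turn":0,"grip":50},
    {"offset":[0,0,-15],"turn":0,"grip":50},
    {"offset":[-5,20,0],"turn":0,"grip":50},
    {"offset":[-8,35,0],"turn":0,"grip":50},
    {"offset":[-9,40,0],"turn":0,"grip":50},
    {"offset":[-9,40,0],"turn":0,"grip":50},
    {"offset":[-9,40,0],"turn":0,"grip":50},
    {"offset":[-9,40,0],"turn":0,"grip":50},
    {"offset":[-9,40,0],"turn":0,"grip":50},
  ],
)

```text
time: 16.57
position: [0.5949, -0.1511, 0.351]
orientation: [-0.0, 1.0, -0.0, -0.001]
force: [0.5, -0.8, -5.3]
finger_gap: 0.714
grip_force: 25.0
```

Call:
apply_moves(
  commands=[
    {"offset":[-9,40,0],"turn":0,"grip":50},
    {"offset":[-9,40,0],"turn":0,"grip":50},
    {"offset":[-9,35,0],"turn":0,"grip":50},
    {"offset":[-8,25,0],"turn":0,"grip":50},
    {"offset":[0,11,0],"turn":0,"grip":50},
    {"offset":[0,0,25],"turn":0,"grip":50},
    {"offset":[0,0,30],"turn":0,"grip":50},
    {"offset":[0,0,25],"turn":0,"grip":50},
    {"offset":[0,0,15],"turn":0,"grip":50},
    {"offset":[0,0,0],"turn":0,"grip":50},
  ],
)

```text
time: 17.4
position: [0.5592, -0.2991, 0.2519]
orientation: [-0.002, 1.0, 0.0, -0.004]
force: [-1.4, 0.3, -5.5]
finger_gap: 0.712
grip_force: 25.0
```

Call:
apply_moves(
  commands=[
    {"offset":[0,0,2],"turn":0,"grip":50},
    {"offset":[0,0,2],"turn":0,"grip":50},
    {"offset":[0,0,0],"turn":0,"grip":50},
    {"offset":[0,0,0],"turn":0,"grip":50},
  ],
)

```text
time: 17.73
position: [0.5613, -0.3004, 0.2541]
orientation: [0.001, 1.0, -0.0, 0.001]
force: [-0.0, -0.2, -5.0]
finger_gap: 0.718
grip_force: 25.0
```

Call:
apply_moves(
  commands=[
    {"offset":[0,0,1.5],"turn":0,"grip":50},
    {"offset":[0,0,1],"turn":0,"grip":50},
    {"offset":[0,0,0],"turn":0,"grip":50},
    {"offset":[0,0,0],"turn":0,"grip":50},
  ],
)

```text
time: 18.07
position: [0.5607, -0.3003, 0.2504]
orientation: [0.0, 1.0, -0.0, 0.0]
force: [0.5, 0.3, -4.5]
finger_gap: 0.714
grip_force: 25.0
```

Call:
apply_moves(
  commands=[
    {"offset":[0,0,2],"turn":0,"grip":50},
    {"offset":[0,0,2],"turn":0,"grip":50},
    {"offset":[0,0,1],"turn":0,"grip":50},
    {"offset":[0,0,0],"turn":0,"grip":50},
    {"offset":[0,0,0],"turn":0,"grip":50},
  ],
)

```text
time: 18.48
position: [0.5607, -0.3003, 0.2451]
orientation: [-0.0, 1.0, -0.0, -0.0]
force: [-0.7, 0.7, -4.9]
finger_gap: 0.714
grip_force: 25.0
```

Call:
apply_moves(
  commands=[
    {"offset":[0,0,1],"turn":0,"grip":50},
    {"offset":[0,0,0],"turn":0,"grip":50},
    {"offset":[0,0,0],"turn":0,"grip":50},
  ],
)

```text
time: 18.73
position: [0.5607, -0.3003, 0.2442]
orientation: [0.0, 1.0, -0.0, 0.0]
force: [-0.1, 0.2, -5.4]
finger_gap: 0.715
grip_force: 25.0
```

Call:
apply_moves(
  commands=[
    {"offset":[0,0,1],"turn":0,"grip":50},
    {"offset":[0,0,0.5],"turn":0,"grip":50},
    {"offset":[0,0,0],"turn":0,"grip":50},
    {"offset":[0,0,0],"turn":0,"grip":50},
  ],
)

```text
time: 19.07
position: [0.5612, -0.3003, 0.2439]
orientation: [0.0, 1.0, -0.0, 0.001]
force: [-0.1, 0.5, 4.6]
finger_gap: 0.714
grip_force: 25.0
```

Call:
apply_moves(
  commands=[
    {"offset":[0,0,0],"turn":0,"grip":87},
    {"offset":[0,0,0],"turn":0,"grip":87},
    {"offset":[0,0,0],"turn":0,"grip":87},
    {"offset":[0,0,0],"turn":0,"grip":87},
    {"offset":[0,0,0],"turn":0,"grip":87},
    {"offset":[0,0,-15],"turn":0,"grip":87},
    {"offset":[0,0,-30],"turn":0,"grip":87},
    {"offset":[0,0,-40],"turn":0,"grip":87},
    {"offset":[0,0,-40],"turn":0,"grip":87},
    {"offset":[0,0,-30],"turn":0,"grip":87},
  ],
)

```text
time: 19.9
position: [0.561, -0.3002, 0.4011]
orientation: [0.001, 1.0, -0.0, 0.002]
force: [1.1, -0.1, 1.3]
finger_gap: 1.001
grip_force: 0.0
```

Call:
apply_moves(
  commands=[
    {"offset":[0,-40,0],"turn":0,"grip":87},
    {"offset":[0,-40,0],"turn":0,"grip":87},
    {"offset":[0,-40,0],"turn":0,"grip":87},
    {"offset":[0,-40,0],"turn":0,"grip":87},
    {"offset":[0,-40,0],"turn":0,"grip":87},
    {"offset":[0,-40,0],"turn":0,"grip":87},
    {"offset":[0,-20,0],"turn":0,"grip":87},
    {"offset":[0,0,0],"turn":0,"grip":87},
    {"offset":[0,0,0],"turn":0,"grip":87},
  ],
)

```text
time: 20.65
position: [0.5608, -0.0388, 0.3979]
orientation: [0.0, 1.0, 0.001, 0.0]
force: [-0.1, -1.1, 0.5]
finger_gap: 1.0
grip_force: 0.0
```

```bash
python3 - <<'E'
from h import *
f=viewer.grab_frame("top");cv2.imwrite("pics/top2.png",f["image"])
for l in("tin_a","wood_tray","yellow_tray"):
    for m in viewer.spot_point(l,"top"): print(l,round(m["conf"],2),np.round(m["point"]),np.round(atz(f,m["point"],.008),3))
E
```

```text
tin_a 0.86 [468. 264.] [ 0.551 -0.305  0.008]
tin_a 0.82 [465. 312.] [ 0.457 -0.295  0.008]
tin_a 0.68 [156. 310.] [0.457 0.312 0.008]
wood_tray 0.71 [467. 288.] [ 0.504 -0.301  0.008]
yellow_tray 0.66 [469. 262.] [ 0.556 -0.306  0.008]
yellow_tray 0.6 [155. 280.] [0.517 0.316 0.008]
```

View pics/top2.png

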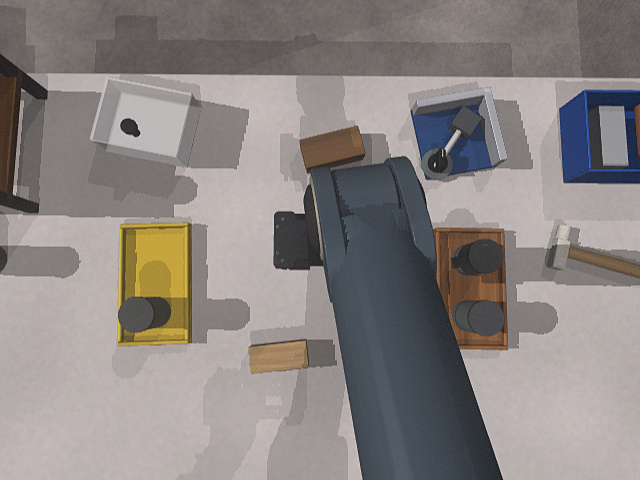

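The picture shows two tins upright in the wooden tray, with lids at (486,258) and (487,317), and one in the yellow tray at (137,314). Both blocks are where they started and the gripper is clear. The cup is hidden under the arm, but nothing came near it.

```bash
python3 -c "
from h import *
print(ticket.job_done())"
```

```text
the job is handed in; nothing more can be done
None
```

I handed in the job with the two full tins (about 5 N each) standing in the wooden tray and the empty one (about 1 N) in the yellow tray; the final picture hid the cup under the arm, and the hand-in gave no verdict.

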